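# Put the lamp away and shut the drawer

## Task

Put the white bar lamp that lies beside the black telephone handset away in the open desk drawer, lying flat and the same way up as it lies now; set it down rather than dropping it. Then push the drawer gently until it is fully shut, without slamming it, and leave the handset, the tape roll and the jar where they are.

Things in the scene. Friction and masses are not known exactly. Their poses are not given: they have to be found in the camera images.
- lamp: white LED bar lamp lying on the desk, a loose bar 197 mm long (its y axis), 44 mm deep (its x axis, the body reaches from x = -20 to +24 mm), 34 mm high with a small switch on top to 39 mm; 0.2 kg. Origin: centre of its underside, z up. Grasp it from above across its 44 mm depth. It lies beside the black handset, nearer or farther; the like bar at the far left is not meant.
- unit: low grey metal desk drawer unit, fixed to the desk, 200 mm deep (x) x 270 mm wide (y) x 80 mm high. Origin: centre of its underside. Its front faces its own -x and carries one drawer.
- drawer (a joint): the unit's drawer: 0 = fully shut (front panel against the unit's front edge), grows as it slides out along the unit's -x, up to 0.155 m. It starts open by 0.13 to 0.15 m, slides with a little friction and stays where it is left. Open by q, only the front q of its inner length is uncovered; the unit's top (75 to 80 mm above the desk) covers the rest.
- drawer_in (a point): centre of the drawer's inner floor (14 mm above the desk), moves with the drawer; axes parallel to the unit's. Inside it is 244 mm wide (y) and 176 mm long (x): the front panel's inner face is at x = -88 mm, the back wall at +88 mm. Side walls reach 57 mm above the desk; the front panel is 10 mm thick, 268 mm wide, its top 78 mm above the desk.
- drawer_pull (a point): middle of the front edge of the black lip pull on the drawer's front panel, 48 mm above the desk; moves with the drawer; axes parallel to the unit's. The lip is 90 mm wide and 10 mm high and stands 15 mm out from the panel. Pushing it along the unit's +x shuts the drawer.
- handset: black telephone handset lying on the desk, 208 mm long (its x axis) x 44 x 36 mm high; origin centre of its underside; a bystander, not to be moved.
- tape_roll: roll of brown tape lying flat, 96 mm across, 48 mm high; origin centre of its underside; a bystander.
- clear_jar: clear jar with a grey lid, 58 mm across, 98 mm high; origin centre of its underside; a bystander.

How it is judged:
By the outcome, as a careful person would: the job done as asked, in the order asked, and still so for the second after the job is handed in, with the robot touching nothing.
It also fails if it takes over 48 s, if anything falls off the work surface, if the arm or the gripper's body presses on something with over 40 N, if the wrist force passes 120 N, or if a joint passes its speed limit or range.

## Robot

A 6-joint arm with a two-finger parallel gripper is mounted at the origin on a cart in front of the work surface, level with it; the furniture and walls round the work are solid. World frame = base frame: x ahead of the robot, y to its left, z up, the work surface at z = 0. Lengths are in mm, angles in rad, forces in N, time in s.
With the tool pointing down it reaches from about 350 to 775 mm from the base axis. Payload 7.3 kg.
Tool frame: the origin (TCP) lies midway between the tips of the shut fingers; the grasp point (between the pads) lies 19 mm behind it; z points along the fingers, y is the direction in which the jaws open and shut (so a half turn about z gives the same grasp; the last joint's range is limited). The gripper opens to 92 mm and grips with 3 to 60 N. Pads are 19 mm wide; open, the fingers measure 130 mm over their backs; the gripper's body (75 mm by 190 mm) begins 47 mm behind the grasp point.
Start: joints at [0.983, 0.342, 1.524, -0, 1.275, -0.146], TCP at [224.462, 474.618, 226.741] pointing down, gripper open.
Joint ranges: [-2.53, 2.53], [-0.77, 2.02], [0.04, 2.7], [-1, 4.14], [0.28, 2.66], [-3.11, 3.11]. Speed limits (rad/s): [2.57, 2.57, 3.14, 3.14, 3.14, 3.14].

## Interface

Orientations are given as [roll, pitch, yaw] about the fixed x, y, z axes, in that order (R = Rz(yaw) Ry(pitch) Rx(roll)).
In Python, from plant import sensors, imaging, ticket gives the robot as it stands. The module is installed in compiled form; this text tells all that it offers.
- The arm moves only by the tool arm_command, never from a script. Its argument "increments" is one flat list of numbers, 5 for each row, row after row: the closure, from 0 (fully open) to 1 (shut), then the shift along the tool's x, y, z in mm, then the turn about the tool's z in degrees. In form: [hand, dx, dy, dz, spin, hand, dx, dy, dz, spin, ...]. A call has 1 to 20 rows; each row is the pose to reach, as a shift and turn from the pose commanded when the call began, along the tool's axes at that moment; what a row does not reach only later rows make up. A row lasts 1/8 s, in which the tool goes at most 62.5 mm and 10.7 degrees, less where a joint would pass 70% of its speed; a pose out of reach is approached as far as the arm can. A call with a gripper value outside its range is refused whole. The fingers move at their own pace and stop on an object; the grip force is fixed at half the most. Time passes only in rows, so rows that repeat a pose let the fingers close. It gives the time, the measured TCP pose, the force and the opening at its end, in the units of the state.
- sensors.get_obs(): the state, without advancing time (a new reading comes with each control period).
- imaging.capture(name): name is "side" or "top"; returns the picture (384x512x3 uint8, blue, green, red); there is no depth.
- imaging.calibration(name): a dict with "fx", "fy", "cx", "cy" (pixels), "world_to_cam" (4x4, takes a point from world to camera coordinates). Camera axes: x right, y down, z forward; pixel columns grow to the right and rows downward; lengths in mm; the calibration is good to about 2 mm. A picture is of the moment at which its call begins. calibration takes no time and is no camera call.
- ticket.close_job(): hands the job in, once; it reports no verdict.
The state is a dict: "time": time; "joint_positions": joint angles; "dq": joint speeds; "tau": joint torques, N m; "tool_pos": TCP position; "tcp_rot": TCP orientation; "contact_force": force on the tool from outside, world axes, zero at the start; "moment": the same for the moment, N m; "grip_width": finger opening in mm.
Only numpy, scipy, OpenCV 4.12 (cv2) and the standard library are available. Lean on these libraries where they do the work, as an engineer would, in place of code of your own. Each camera call takes 0.05 s, during which the arm holds its last target. There are 200 camera calls.

## Working session

There is one attempt and no reset: what is moved stays moved. The work goes in short steps, Python scripts to look and compute and a tool call to move; the robot and the scene stay as the last step left them, time stands still between calls to the robot, and variables do not carry over. Pictures are saved under pics/ and viewed, about 8 in all and at most 12, crops included, and the job is handed in when it is done.

Besides the shell and the picture viewer there is one more tool, called after "Request:" as a command line: name --argument value ..., lists and objects as JSON in quotes. arm_command: Moves the arm, as the interface text tells. Its arguments: {"type":"object","properties":{"increments":{"type":"array","items":{"type":"number"}}},"required":["increments"]}

```bash
mkdir -p pics
cat > h.py <<'E'
import numpy as np, cv2
from plant import sensors, imaging, ticket
def save(name,fn,crop=None,s=1):
    im=imaging.capture(name)
    if crop: x0,y0,x1,y1=crop; im=im[y0:y1,x0:x1]
    cv2.imwrite('pics/'+fn,cv2.resize(im,None,fx=s,fy=s,interpolation=cv2.INTER_CUBIC))
def px2w(name,u,v,z):
    c=imaging.calibration(name); T=np.linalg.inv(np.array(c['world_to_cam']))
    d=T[:3,:3]@np.array([(u-c['cx'])/c['fx'],(v-c['cy'])/c['fy'],1]); o=T[:3,3]
    return (o+d*(z-o[2])/d[2])
def w2px(name,p):
    c=imaging.calibration(name); q=np.array(c['world_to_cam'])@np.append(p,1)
    return q[0]/q[2]*c['fx']+c['cx'],q[1]/q[2]*c['fy']+c['cy']
E
python3 - <<'E'
from h import *
save('top','t1.png',s=1.5); save('side','s1.png',s=1.5)
o=sensors.get_obs(); print({k:np.round(v,3) for k,v in o.items()})
for n in('top','side'):
    print(np.linalg.inv(np.array(imaging.calibration(n)['world_to_cam'])).round(2))
E
```

```text
{'time': np.float64(0.1), 'joint_positions': array([ 0.983,  0.343,  1.525,  0.   ,  1.275, -0.146]), 'dq': array([ 0.002, -0.003, -0.003, -0.   , -0.   , -0.   ]), 'tau': array([ 1.000e-03, -4.320e+01, -2.447e+01,  7.200e-02,  5.300e-02,
       -0.000e+00]), 'tool_pos': array([224.265, 474.3  , 226.105]), 'tcp_rot': array([-3.14, -0.  ,  2.7 ]), 'contact_force': array([-1.01 , -1.077,  0.502]), 'moment': array([ 0.004,  0.039, -0.016]), 'grip_width': np.float64(91.748)}
[[ 0.0000e+00 -9.9000e-01  1.7000e-01  3.8392e+02]
 [-1.0000e+00 -0.0000e+00 -2.0000e-02 -2.5930e+01]
 [ 2.0000e-02 -1.7000e-01 -9.9000e-01  1.2154e+03]
 [ 0.0000e+00  0.0000e+00  0.0000e+00  1.0000e+00]]
[[ 9.60000e-01 -1.40000e-01  2.60000e-01  2.74820e+02]
 [-2.90000e-01 -4.70000e-01  8.30000e-01 -1.01207e+03]
 [ 0.00000e+00 -8.70000e-01 -4.90000e-01  6.55920e+02]
 [ 0.00000e+00  0.00000e+00  0.00000e+00  1.00000e+00]]
```

View pics/t1.png

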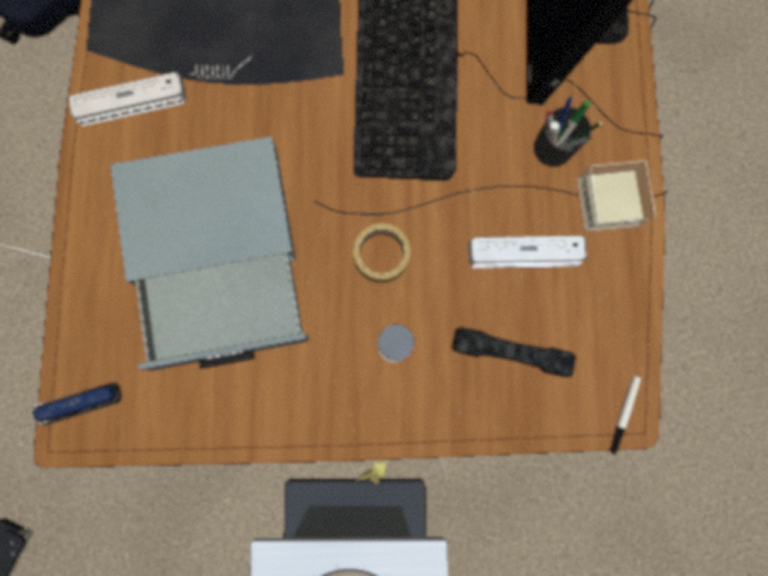

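View pics/s1.png

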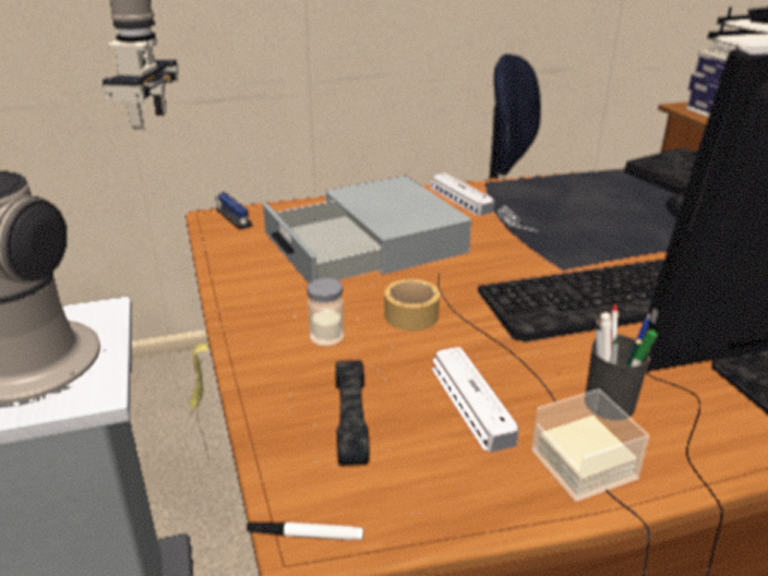

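Top view: the lamp's top face runs between (471,238), (585,236), (585,260) and (470,264). The handset is at (455,340)–(573,365), the unit top has corners (112,165), (272,138), (292,257) and (125,280), and the drawer front edge runs (140,366)–(306,338). Side view: the jar, the tape, the handset and the lamp at (435,355)–(515,440) are all clear of each other. I need closer crops for measuring.

Run:
```python
from h import *
im=imaging.capture('top')
a=cv2.resize(im[85:250,65:210],None,fx=4,fy=4,interpolation=cv2.INTER_CUBIC)[:600]
b=cv2.resize(im[150:185,305:400],None,fx=6,fy=6,interpolation=cv2.INTER_CUBIC)
c=np.zeros((600+210,580,3),np.uint8)
cv2.imwrite('pics/a.png',a); cv2.imwrite('pics/b.png',b)
```

```text
(no output)
```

View pics/a.png

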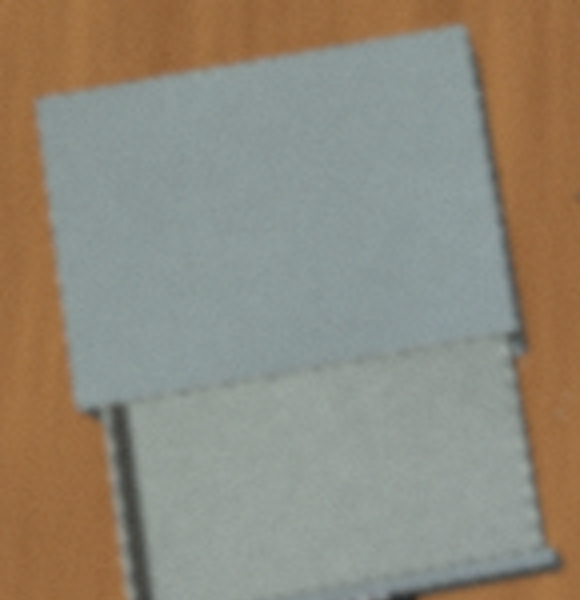

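View pics/b.png

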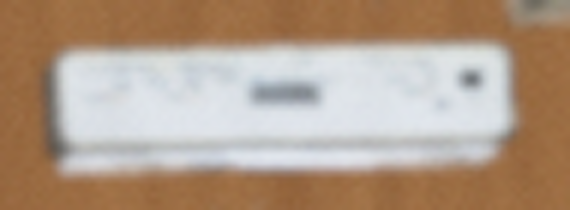

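Crop a: unit top corners at (37,100), (466,27), (518,333) and (80,410), and the panel's right corner at (558,563). Crop b: lamp top face at (57,50), (510,45), (513,137) and (58,149).

Run:
```python
from h import *
f=lambda x,y,s,ox,oy,z: px2w('top',(x+.5)/s-.5+ox,(y+.5)/s-.5+oy,z)
U=np.array([f(x,y,4,65,85,80) for x,y in[(37,100),(466,27),(518,333),(80,410)]]); print(U.round(1))
L=np.array([f(x,y,6,305,150,34) for x,y in[(57,50),(510,45),(513,137),(58,149)]]); print('lamp',L.round(1),L.mean(0))
P=np.array([f(558,563,4,65,85,78),f(140,366,1.5,0,0,78)]);print('panel outer',P.round(1))
ang=lambda v:np.degrees(np.arctan2(v[1],v[0]))
print('unit yaw',ang(U[1]-U[0])+90,ang(U[2]-U[3])+90,ang(U[0]-U[3]),ang(U[1]-U[2]),'panel',ang(P[0]-P[1])+90)
print('lamp yaw',ang(L[1]-L[0])+90,ang(L[2]-L[3])+90)
y=np.radians(10); 
yaw=np.radians(np.mean([ang(U[1]-U[0])+90,ang(U[2]-U[3])+90,ang(U[0]-U[3]),ang(U[1]-U[2])]))
C=U.mean(0)[:2];R=np.array([[np.cos(yaw),-np.sin(yaw)],[np.sin(yaw),np.cos(yaw)]])
print('C',C,np.degrees(yaw)); print('panel in unit',((P[:,:2]-C)@R).round(1)); print('U in unit',((U[:,:2]-C)@R).round(1))
for n,p in (('jar',(396,342,98)),('tape',(382,252,48)),('hsL',(455,340,30)),('hsR',(573,362,30))): print(n,px2w('top',p[0]/1.5,p[1]/1.5,p[2]).round(0))
# side check of lamp top corners
for p in L: print(np.array(w2px('side',p))*1.5)
```

```text
[[759.2 395.2  80. ]
 [808.3 131.   80. ]
 [612.9  94.5  80. ]
 [564.6 357.2  80. ]]
lamp [[ 649.3 -206.2   34. ]
 [ 652.2 -400.2   34. ]
 [ 612.2 -399.5   34. ]
 [ 606.4 -205.6   34. ]] [ 630.00790097 -302.89812188   34.        ]
panel outer [[473.1  68.   78. ]
 [429.  329.7  78. ]]
unit yaw 10.539065768963084 10.41714818106314 11.056121618303287 10.589022364138913 panel 9.5638901575349
lamp yaw 0.870782441106229 1.7242795386054866
C [686.25995985 244.47426728] 10.650339483117106
panel in unit [[-242.1 -134.1]
 [-237.1  131.3]]
U in unit [[  99.5  134.6]
 [  99.  -134. ]
 [ -99.8 -133.8]
 [ -98.7  133.2]]
jar [466. -75.  98.]
tape [620. -54.  48.]
hsL [ 474. -176.   30.]
hsR [ 438. -372.   30.]
[460.9961993  344.50800962]
[519.80525609 425.77797618]
[491.83287325 431.50586758]
[434.99497125 348.99815081]
```

```bash
cat >> h.py <<'E'
def inc(target,jaw_deg,start=None):
    """shift in tool axes + spin to bring TCP to target with jaw (tool y) direction at jaw_deg"""
    o=sensors.get_obs(); p=np.array(o['tool_pos'] if start is None else start[:3]); yaw=o['tcp_rot'][2] if start is None else start[3]
    c,s=np.cos(yaw),np.sin(yaw); R=np.array([[c,s,0],[s,-c,0],[0,0,-1]])
    sp=(np.degrees(yaw)-90-jaw_deg+90)%180-90
    print('tool',p.round(1),'yaw',np.degrees(yaw).round(2),'F',np.round(o['contact_force'],1),'inc',(R.T@(np.array(target)-p)).round(1),'spin',round(sp,1))
E
python3 - <<'E'
from h import *
inc([630,-303,140],1.3,[224.46,474.62,226.74,sensors.get_obs()['tcp_rot'][2]])
E
```

```text
tool [224.5 474.6 226.7] yaw 154.69 F [-0.8 -0.4 -0.4] inc [-699.  -529.6   86.7] spin 63.4
```

Request:
arm_command --increments '[0,-699,-529.6,0,63.4,0,-699,-529.6,0,63.4,0,-699,-529.6,0,63.4,0,-699,-529.6,0,63.4,0,-699,-529.6,0,63.4,0,-699,-529.6,0,63.4,0,-699,-529.6,0,63.4,0,-699,-529.6,0,63.4,0,-699,-529.6,0,63.4,0,-699,-529.6,0,63.4,0,-699,-529.6,0,63.4,0,-699,-529.6,0,63.4,0,-699,-529.6,0,63.4,0,-699,-529.6,0,63.4,0,-699,-529.6,0,63.4,0,-699,-529.6,40,63.4,0,-699,-529.6,87,63.4,0,-699,-529.6,87,63.4,0,-699,-529.6,87,63.4,0,-699,-529.6,87,63.4]'

```text
time: 2.65
tool_pos: [631.0, -303.4, 142.7]
tcp_rot: [3.138, 0.002, 1.594]
contact_force: [-0.1, 0.5, -0.9]
grip_width: 91.6
```

Run:
```python
from h import *
inc([630,-303,75],1.3)
save('side','s2.png',(210,130,400,320),3)
```

```text
tool [ 631.  -303.4  142.7] yaw 91.3 F [-0.1  0.5 -0.9] inc [ 0.4 -1.  67.7] spin 0.0
```

View pics/s2.png

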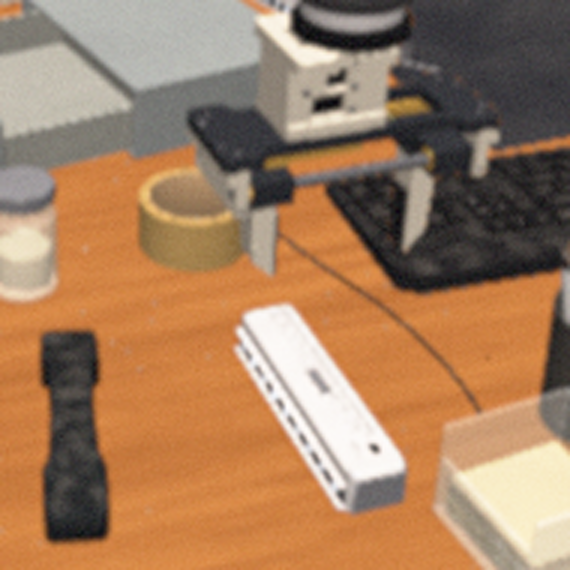

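The gripper hangs open above the lamp. The lamp's top corners are at (244,315), (290,305), (405,464) and (352,477), which I'll use to cross-check the lamp from the side camera.

Run:
```python
from h import *
for x,y in[(244,315),(290,305),(405,464),(352,477),(322.7,390)]: print(px2w('side',210+x/3,130+y/3,34).round(1))
```

```text
[ 606.  -215.1   34. ]
[ 644.7 -213.1   34. ]
[ 648.2 -401.5   34. ]
[ 609.6 -402.7   34. ]
[ 627.2 -315.3   34. ]
```

Request:
arm_command --increments '[0,-2,-1.5,40,0,0,-2,-1.5,75,0,0,-2,-1.5,100,0,0,-2,-1.5,117,0,0,-2,-1.5,127,0,0,-2,-1.5,131.5,0,0,-2,-1.5,131.5,0,0,-2,-1.5,131.5,0,1,-2,-1.5,131.5,0,1,-2,-1.5,131.5,0,1,-2,-1.5,131.5,0,1,-2,-1.5,131.5,0,1,-2,-1.5,131.5,0,1,-2,-1.5,131.5,0,1,-2,-1.5,131.5,0,1,-2,-1.5,131.5,0]'

```text
time: 4.7
tool_pos: [628.5, -305.0, 8.2]
tcp_rot: [3.141, -0.0, 1.593]
contact_force: [0.4, 0.1, -0.1]
grip_width: 43.8
```

Run:
```python
from h import *
inc([524,214,150],10.5,[628.5,-305,8.2,sensors.get_obs()['tcp_rot'][2]])
```

```text
tool [ 628.5 -305.     8.2] yaw 91.28 F [ 0.4  0.1 -0.1] inc [ 521.2  -92.8 -141.8] spin -9.2
```

Request:
arm_command --increments '[1,0,0,-15,0,1,0,0,-45,0,1,0,0,-85,0,1,0,0,-120,0,1,15,-2.7,-142,0,1,45,-8,-142,0,1,85,-15,-142,-1,1,130,-23,-142,-2,1,175,-31,-142,-3,1,220,-39,-142,-4,1,265,-47,-142,-5,1,310,-55,-142,-6,1,355,-63,-142,-7,1,400,-71,-142,-8,1,440,-78,-142,-9,1,475,-84.5,-142,-9.2,1,500,-89,-142,-9.2,1,515,-92,-142,-9.2,1,521.2,-92.8,-142,-9.2,1,521.2,-92.8,-142,-9.2]'

```text
time: 7.2
tool_pos: [523.9, 213.8, 150.2]
tcp_rot: [-3.141, 0.0, 1.754]
contact_force: [1.3, 0.3, -2.6]
grip_width: 43.7
```

Run:
```python
from h import *
inc([524,214,23],10.5); print(sensors.get_obs()['grip_width'])
save('top','t2.png',(65,85,235,260),3.4)
```

```text
tool [523.9 213.8 150.2] yaw 100.5 F [ 1.3  0.3 -2.6] inc [  0.2   0.2 127.2] spin 0.0
43.689338104501
```

View pics/t2.png

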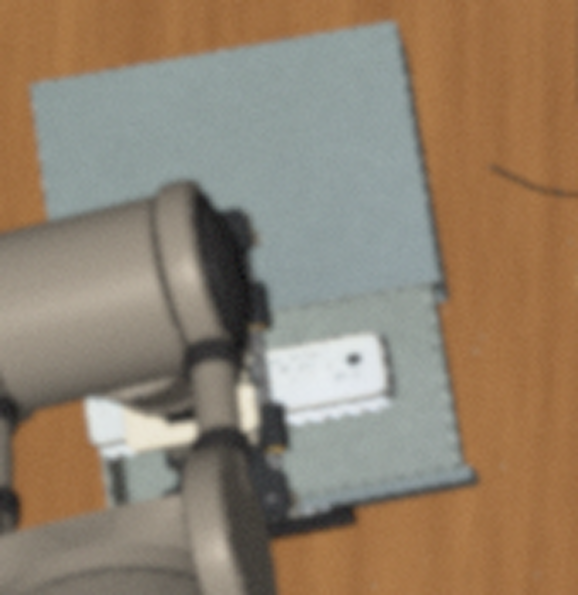

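The lamp hangs over the open drawer, with its right top corners at (382,335) and (390,395) and its left end at (86,400). I'll check its ends in unit coordinates.

Run:
```python
from h import *
y=np.radians(10.5);R=np.array([[np.cos(y),-np.sin(y)],[np.sin(y),np.cos(y)]]);C=np.array([686.3,244.5])
for x,yy,z in[(383,335,176),(389,392,176),(85,400,176),(475,478,78)]: print(((px2w('top',65+x/3.4,85+yy/3.4,z)[:2]-C)@R).round(1))
```

```text
[-148.8  -99. ]
[-186.5  -96.9]
[-156.4   96.6]
[-242.5 -136. ]
```

Request:
arm_command --increments '[1,0,0,15,0,1,0,0,40,0,1,0,0,65,0,1,0,0,88,0,1,0,0,105,0,1,0,0,115,0,1,0,0,120,0,1,0,0,123,0,1,0,0,125,0,1,0,0,126,0,1,0,0,127,0,1,0,0,127,0,1,0,0,127,0]'

```text
time: 8.88
tool_pos: [524.0, 214.0, 23.3]
tcp_rot: [3.141, -0.0, 1.754]
contact_force: [0.1, -0.1, -2.7]
grip_width: 44.0
```

Request:
arm_command --increments '[1,0,0,0.5,0,1,0,0,1,0,1,0,0,1.4,0,1,0,0,1.4,0]'

```text
time: 9.38
tool_pos: [524.1, 214.0, 22.1]
tcp_rot: [3.141, -0.0, 1.754]
contact_force: [-0.6, 0.1, 1.6]
grip_width: 43.6
```

Contact confirmed: the vertical force went from -2.7 to +1.6 N. I'll open part way and rise.

Request:
arm_command --increments '[0.32,0,0,0,0,0.32,0,0,0,0,0.32,0,0,0,0,0.32,0,0,0,0,0.32,0,0,-5,0,0.32,0,0,-15,0,0.32,0,0,-35,0,0.32,0,0,-70,0,0.32,0,0,-110,0,0.32,0,0,-150,0,0.32,0,0,-150,0,0.32,0,0,-150,0]'

```text
time: 10.88
tool_pos: [523.6, 213.9, 171.7]
tcp_rot: [-3.141, -0.0, 1.754]
contact_force: [-0.8, -0.5, -0.4]
grip_width: 62.5
```

Run:
```python
from h import *
y=np.radians(10.5);R=np.array([[np.cos(y),-np.sin(y)],[np.sin(y),np.cos(y)]]);C=np.array([686.3,244.5])
for X in(-330,-270,-115): print(X,(C+R@[X,0]).round(1))
save('side','s3.png',(150,90,350,250),3)
```

```text
-330 [361.8 184.4]
-270 [420.8 195.3]
-115 [573.2 223.5]
```

View pics/s3.png

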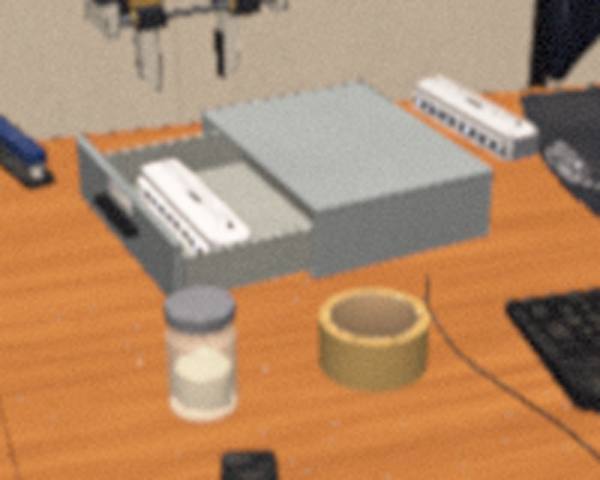

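The lamp lies flat in the drawer, at (140–245,165–245). The jar, tape and handset are undisturbed. Next I'll go in front of the pull with the fingers shut.

Request:
arm_command --increments '[1,0,-20,0,0,1,0,-60,0,0,1,0,-100,0,0,1,0,-128,0,0,1,0,-135,0,0,1,0,-135,30,0,1,0,-135,70,0,1,0,-135,105,0,1,0,-135,127,0,1,0,-135,134,0,1,0,-135,134,0,1,0,-135,134,0]'

```text
time: 12.42
tool_pos: [392.0, 189.6, 38.5]
tcp_rot: [3.14, -0.0, 1.754]
contact_force: [0.3, 0.0, 0.7]
grip_width: 0.1
```

Run:
```python
from h import *
inc([542,219,38],10.5)
save('side','s4.png',(150,90,350,250),3)
```

```text
tool [392.  189.6  38.5] yaw 100.48 F [0.3 0.  0.7] inc [  1.6 152.9   0.5] spin -0.0
```

View pics/s4.png

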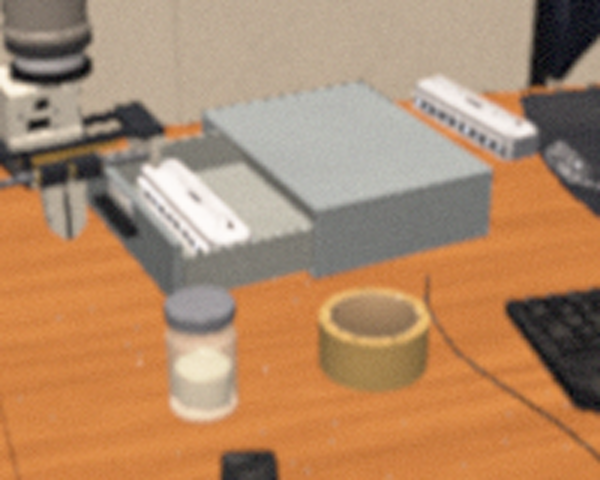

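The shut fingers stand just in front of the pull at (65,235). I'll push slowly.

Request:
arm_command --increments '[1,0,4,0,0,1,0,8,0,0,1,0,12,0,0,1,0,16,0,0,1,0,20,0,0,1,0,24,0,0,1,0,28,0,0,1,0,32,0,0,1,0,36,0,0,1,0,41,0,0,1,0,46,0,0,1,0,51,0,0,1,0,57,0,0,1,0,63,0,0,1,0,69,0,0,1,0,75,0,0,1,0,81,0,0,1,0,86,0,0,1,0,90,0,0,1,0,93,0,0]'

```text
time: 14.98
tool_pos: [482.9, 206.4, 37.8]
tcp_rot: [3.142, -0.0, 1.754]
contact_force: [-1.6, 0.5, 0.6]
grip_width: 0.1
```

Request:
arm_command --increments '[1,0,4,0,0,1,0,8,0,0,1,0,12,0,0,1,0,16,0,0,1,0,20,0,0,1,0,24,0,0,1,0,28,0,0,1,0,32,0,0,1,0,36,0,0,1,0,39,0,0,1,0,42,0,0,1,0,44,0,0,1,0,46,0,0,1,0,46,0,0]'

```text
time: 16.73
tool_pos: [528.3, 214.7, 37.9]
tcp_rot: [3.141, 0.0, 1.754]
contact_force: [-0.7, 0.3, 0.7]
grip_width: 0.6
```

Run:
```python
from h import *
inc([542,219,38],10.5)
save('side','s5.png',(150,90,350,250),3)
```

```text
tool [528.3 214.7  37.9] yaw 100.48 F [-0.7  0.3  0.7] inc [ 1.8 14.3 -0.1] spin -0.0
```

View pics/s5.png

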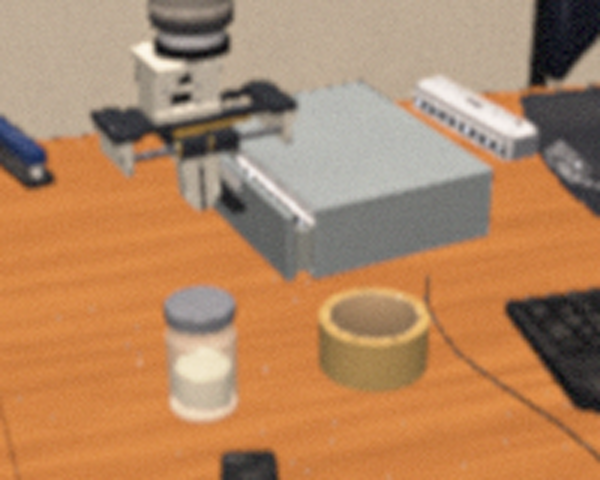

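The drawer is nearly shut, with about 15 mm of gap left and the lamp's top still visible through it. I'll close the rest in small steps, watching the force.

Request:
arm_command --increments '[1,0,1,0,0,1,0,3,0,0,1,0,5,0,0,1,0,7,0,0,1,0,9,0,0,1,0,10,0,0,1,0,11,0,0,1,0,12,0,0,1,0,12,0,0]'

```text
time: 17.9
tool_pos: [539.9, 216.9, 37.8]
tcp_rot: [3.141, -0.0, 1.754]
contact_force: [-0.5, -0.8, 0.5]
grip_width: 0.5
```

Request:
arm_command --increments '[1,0,1,0,0,1,0,2,0,0,1,0,3,0,0,1,0,4,0,0,1,0,4,0,0]'

```text
time: 18.52
tool_pos: [543.8, 217.7, 37.8]
tcp_rot: [3.141, -0.0, 1.754]
contact_force: [0.4, -0.3, 0.2]
grip_width: 0.2
```

Run:
```python
from h import *
inc([542,219,38],10.5)
save('side','s6.png',(190,110,290,190),6)
```

```text
tool [543.8 217.7  37.8] yaw 100.49 F [ 0.4 -0.3  0.2] inc [ 1.6 -1.5 -0.2] spin -0.0
```

View pics/s6.png

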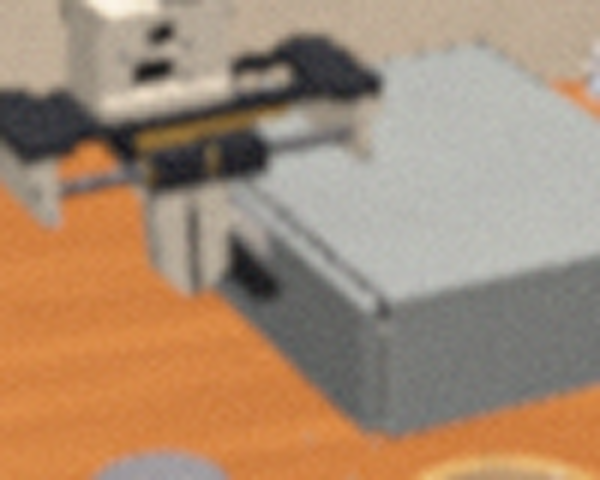

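Only a thin dark seam is left, near (380,305), and there's no stop force yet. I'll continue in 0.5 mm steps.

Request:
arm_command --increments '[1,0,0.5,0,0,1,0,1,0,0,1,0,1.5,0,0,1,0,2,0,0,1,0,2,0,0]'

```text
time: 19.2
tool_pos: [545.7, 218.0, 37.8]
tcp_rot: [3.141, -0.0, 1.754]
contact_force: [-1.4, -0.3, 0.4]
grip_width: 0.4
```

Request:
arm_command --increments '[1,0,0.5,0,0,1,0,1,0,0,1,0,1.5,0,0,1,0,1.5,0,0]'

```text
time: 19.7
tool_pos: [547.2, 218.3, 37.8]
tcp_rot: [3.141, -0.0, 1.754]
contact_force: [-1.5, -0.3, 0.2]
grip_width: 0.4
```

Request:
arm_command --increments '[1,0,0.5,0,0,1,0,1,0,0,1,0,1.5,0,0,1,0,1.5,0,0]'

```text
time: 20.2
tool_pos: [547.6, 218.3, 37.8]
tcp_rot: [-3.139, 0.0, 1.754]
contact_force: [-5.4, -1.4, 3.2]
grip_width: 0.6
```

Request:
arm_command --increments '[1,0,0.5,0,0,1,0,1,0,0,1,0,1,0,0]'

```text
time: 20.58
tool_pos: [547.6, 218.3, 37.8]
tcp_rot: [-3.137, 0.0, 1.754]
contact_force: [-8.4, -1.5, 6.2]
grip_width: 0.3
```

The stop is firm: the position holds at 547.6 while the force climbs to 8.4 N. I'll back off straight and rise.

Request:
arm_command --increments '[1,0,-1,0,0,1,0,-4,0,0,1,0,-12,0,0,1,0,-30,0,0,1,0,-55,0,0,1,0,-80,-10,0,1,0,-100,-40,0,1,0,-120,-80,0,1,0,-130,-110,0,1,0,-130,-120,0,1,0,-130,-120,0,1,0,-130,-120,0]'

```text
time: 22.08
tool_pos: [421.5, 194.9, 156.6]
tcp_rot: [-3.14, 0.0, 1.754]
contact_force: [-0.4, 0.1, -0.1]
grip_width: 0.3
```

Run:
```python
from h import *
o=sensors.get_obs(); print(o['tool_pos'],o['contact_force'],abs(np.array(o['dq'])).max())
save('side','s7.png',(140,100,350,320),2.7)
```

```text
[421.46856529 194.86203507 156.56909696] [-0.3801263   0.06924828 -0.13252725] 0.006849209198834779
```

View pics/s7.png

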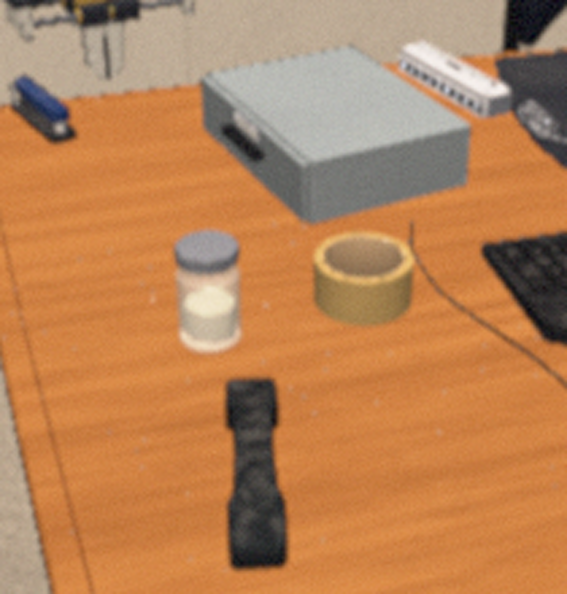

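The drawer shows no seam at its front (205–310,80–215). The jar, tape and handset are in place, and the gripper is clear.

```bash
python3 -c "
from plant import ticket; print(ticket.close_job())"
```

```text
the job is handed in; nothing more can be done
None
```

The white lamp is in the drawer, lying flat and the same way up, and the drawer is fully shut. The job was handed in at about 22 s.

- **Placing:** I gripped the lamp across its depth and lowered it onto the drawer floor. Touchdown showed as the vertical force going from -2.7 to +1.6 N. I let go only after that, and the next picture showed the lamp lying flat in the drawer.
- **Shutting:** I pushed the pull at 50 mm/s or less, in 0.5 mm steps at the end. The drawer came up against a firm stop, with the tool's position unchanged while the force rose from about 5 to about 8 N.
- **Last picture:** It shows no gap at the drawer front, and the jar, tape roll and handset look unmoved. The gripper was well clear and the contact force near zero.
- **Disagreement between checks:** The top and side cameras differed by about 3–5 mm on where the lamp first lay. I used the midpoint, and the grasp was fine.
- **Not checked:** I could not see the lamp once the drawer was shut.

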